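# Brake the spool winder's wheel with its index pin and lock it in the gate

## Robot

A 7-joint arm with a two-finger parallel gripper is mounted at the origin on the work surface; the furniture and walls round the work are solid. World frame = base frame: x ahead of the robot, y to its left, z up, the work surface at z = 0. Lengths are in mm, angles in rad, forces in N, time in s.
With the tool pointing down it reaches from about 425 to 1025 mm from the base axis. Payload 9.4 kg.
Tool frame: the origin (TCP) lies at the very end of the fingers, on their centre line; the grasp point (between the pads) lies grasp_offset behind it (grasp_offset is the distance from the TCP to the grasp point, in mm); z points along the fingers, y is the line along which they close (so a half turn about z gives the same grasp; the last joint's range is limited). The gripper opens to 85 mm and grips with 20 to 120 N. Pads are 22 mm wide; open, the fingers measure 114 mm over their backs; the gripper's body (76 mm by 85 mm) begins 54 mm behind the grasp point. The pads swing forward as they close: fully open they stand 13 mm farther back than shut.
Start: joints at [1.094, 0.599, -0.003, 1.599, 0.002, 0.943, -0.08], TCP at [282.186, -667.829, 231.275] pointing down, gripper open.
Joint ranges: [-2.57, 2.57], [-0.35, 1.97], [-1.29, 1.29], [0.11, 2.56], [-1.05, 4.19], [0.11, 1.86], [-2.63, 2.63]. Speed limits (rad/s): [2.22, 2.22, 3.01, 3.01, 3.14, 3.14, 3.14].

## Interface

Orientations are given as a unit quaternion [w, x, y, z].
In Python, from rig import read_state, camera, close_job, grasp_offset gives the robot as it stands.
- The arm moves only by the tool apply_moves, never from a script. Its arguments are lists of equal length, an entry for each row: "gripper": the opening, from 0 (shut) to 1 (fully open); "translation": the shift along the tool's x, y, z in mm, a list of three; "delta_rot": the turn, a rotation vector about the tool's x, y, z in rad, a list of three. A call has 1 to 5 rows; each row shifts and turns the commanded pose from where the row before left it, along the tool's axes as they then stand; what a row does not reach is not made up. A row lasts 1/10 s, in which the tool goes at most 50 mm and 8.59 degrees, less where a joint would pass 70% of its speed; a pose out of reach is approached as far as the arm can. A call with a gripper value outside its range is refused whole. The fingers move at their own pace and stop on an object; "force" is the grip in N (left out, the last holds). Time passes only in rows, so rows that do not move let the fingers close. It gives the time, the measured TCP pose, the force, the opening and the grip force at its end, in the units of the state.
- read_state(): the state, without advancing time (a new reading comes with each control period).
- camera(name): name is "side" or "top"; returns a dict with "image" (384x512x3 uint8, red, green, blue), "range_z" (384x512 float32, mm along the optical axis (not along the pixel's ray), 0 where there is no reading), "intrinsics" (3x3 intrinsics, pixels), "R" (3x3) and "t" (3): a world point X has camera coordinates R X + t. Camera axes: x right, y down, z forward; pixel columns grow to the right and rows downward; lengths in mm; the calibration is good to about 2 mm. A picture is of the moment at which its call begins.
- close_job(): hands the job in; it is judged then, once.
The state is a dict: "clock": time; "joint_positions": joint angles; "dq": joint speeds; "tau": joint torques, N m; "ee_pos": TCP position; "ee_rot": TCP orientation; "force": force on the tool from outside, world axes, zero at the start; "torque": the same for the moment, N m; "opening": finger opening in mm; "gripper_force": force on a finger pad.
Only numpy, scipy, OpenCV 4.12 (cv2) and the standard library are available. Lean on these libraries where they do the work, as an engineer would, in place of code of your own. Each camera call takes 0.05 s, during which the arm holds its last target. There are 200 camera calls.

## Task

The spool winder's wheel is still being turned by its slip clutch and has to be locked. Lift the red-handled index pin out of its black block, put its tip down through the slot of the blue gate and press it lightly on the turning wheel so that the rubbing slows the wheel to a slow crawl (start just after the hole has gone by, so that the wheel is already crawling when it comes round again); when the hole then comes under the slot let the pin drop in, push it fully home so that its collar sits on the gate, and let go of it. Never press or jar the wheel hard or let the pin into the hole while the wheel is still fast, brake it only with the pin (not with the gripper), and leave the bottle, the solder spool and the tape where they are.

Things in the scene. Friction and masses are not known exactly. Their poses are not given: they have to be found in the camera images.
- pin: Loose steel index pin with a red handle, about 80 g, standing upright in pin_block at the start. Origin at the centre of its tip, z along it towards the handle. Shank 10 mm diameter from z = 0 to 34 mm (the last 2 mm at the tip tapered to 7 mm), collar 22 mm diameter from z = 34 to 39 mm, round red handle 18 mm diameter from z = 39 to 84 mm: grip the handle.
- pin_tip (a point): Centre of the pin's tip (same point and axes as the pin's origin).
- pin_block: Fixed black block 50 x 50 x 40 mm that holds the pin: 12 mm through-hole in the middle, the pin's collar rests on its top. Origin: centre of its underside.
- winder: Fixed stand of the spool winder. Origin: on the wheel's axis at the bench top, z up; its own -x axis points from the wheel's axis to the gate. A grey post 102 to 122 mm out on that side carries the blue gate plate, 46 mm wide, which reaches in over the wheel to 46 mm from the axis, from 46 to 60 mm above the bench.
- gate_slot (a point): Centre of the slot in the blue gate, at the level of the gate's top face (60 mm above the bench), 70 mm from the wheel's axis. Axes as the winder's: the slot is 24 mm long along x (radially) and 12 mm wide along y (the way the wheel's face moves), straight through the 14 mm plate. The wheel's face lies 20 mm below this point when not pressed.
- platter: The sprung spindle (origin on the axis, 30 mm up) with all it carries: the flat light-grey wheel with black rim, 190 mm diameter, 10 mm thick, top face 40 mm above the bench, 2.2 kg, and the white spool. The wheel sinks under a push: the first 1 N does not move it, then 1 mm per N, to a hard stop 9 mm down; it springs back up.
- hub_spool: Empty white spool fixed on the middle of the wheel, turning with it: 54 mm diameter, its top 92 mm above the bench, 43 mm clear of the slot's middle, so fingers opened along the slot's length would reach over it. Origin: its underside.
- wheel_hole (a point): Centre of the wheel's one hole, at the wheel's top face, 70.5 mm from the axis: a through-window about 17 mm radially by 14 mm along the way of turning, with a yellow stripe on the wheel on either side of it.
- wheel (a joint): Wheel angle, rad, growing anticlockwise without end; the hole is under the slot at whole multiples of 2 pi. The slip clutch turns it anticlockwise (seen from above) at about 3.3 rad/s; the pin rubbing under the gate slows it steadily, some 4 to 6 N stalls it (friction varies), and it speeds up again within half a second when let go.
- flux_bottle: Bystander: white dropper bottle with a red collar, 38 mm diameter, 90 mm tall; origin at its underside.
- solder_spool: Bystander: spool of solder wire standing on its flange, 55 mm diameter, 60 mm tall; origin at its underside.
- tape: Bystander: roll of white tape lying flat, 73 mm diameter, 31 mm tall; origin at its underside.

How it is judged:
By the outcome, as a careful person would: the job done as asked, in the order asked, and still so for the second after the job is handed in, with the robot touching nothing.
It also fails if it takes over 54 s, if anything falls off the work surface, if the arm or the gripper's body presses on something with over 40 N, if the wrist force passes 120 N, or if a joint passes its speed limit or range.

## Working session

There is one attempt and no reset: what is moved stays moved. The work goes in short steps, Python scripts to look and compute and a tool call to move; the robot and the scene stay as the last step left them, time stands still between calls to the robot, and variables do not carry over. Pictures are saved under pics/ and viewed, at most 10 in all, crops included, and the job is handed in when it is done.

Besides the shell and the picture viewer there is one more tool, called as name(argument=value, ...) on one line, values as JSON. apply_moves: Moves the arm, as the interface text tells. Its arguments: {"type":"object","properties":{"gripper":{"type":"array","items":{"type":"number"}},"translation":{"type":"array","items":{"type":"array","items":{"type":"number"}}},"delta_rot":{"type":"array","items":{"type":"array","items":{"type":"number"}}},"force":{"type":"number"}},"required":["gripper","translation","delta_rot"]}

```bash
mkdir -p pics; ls; cat > h.py <<'E'
import numpy as np, cv2
from rig import read_state, camera, close_job, grasp_offset
def ray(c,u,v):
    d=np.linalg.inv(c["intrinsics"])@np.array([u,v,1.0]); R=np.array(c["R"]); return -R.T@np.array(c["t"]), R.T@d
def onplane(c,u,v,z):
    o,d=ray(c,u,v); return o+d*(z-o[2])/d[2]
def tri(c1,p1,c2,p2):
    o1,d1=ray(c1,*p1);o2,d2=ray(c2,*p2)
    s=np.linalg.lstsq(np.stack([d1,-d2],1),o2-o1,rcond=None)[0]
    a,b=o1+s[0]*d1,o2+s[1]*d2
    return (a+b)/2,np.linalg.norm(a-b)
def proj(c,X):
    p=c["intrinsics"]@(np.array(c["R"])@np.array(X)+np.array(c["t"])); return p[:2]/p[2]
def pt(c,u,v):
    o,d=ray(c,u,v); return o+d*c["range_z"][int(v),int(u)]
E
python3 - <<'E'
from h import *
import pickle
t,s=camera("top"),camera("side")
pickle.dump((t,s),open("c0.pkl","wb"))
for n,c in (("top",t),("side",s)):
    cv2.imwrite(f"pics/{n}0.png",cv2.resize(c["image"][:,:,::-1],(800,600)))
    print(n,-np.array(c["R"]).T@np.array(c["t"]),c["intrinsics"][0,0],np.array(c["R"]).round(2).tolist())
st=read_state(); print(st,grasp_offset() if callable(grasp_offset) else grasp_offset)
E
```

```text
pics
top [432.45526558  43.78955917 961.46669579] 402.2650257815273 [[0.03, -1.0, 0.02], [-0.99, -0.03, -0.15], [0.15, -0.01, -0.99]]
side [  478.18865565 -1158.69880441   513.90230766] 435.9080030307715 [[1.0, -0.07, -0.01], [-0.03, -0.33, -0.94], [0.07, 0.94, -0.33]]
{'clock': 0.1, 'joint_positions': array([ 1.09433432,  0.60006157, -0.0025834 ,  1.6000868 ,  0.00180293,
        0.94288552, -0.07976263]), 'dq': array([-7.70576773e-04, -9.24991100e-04,  3.30559086e-05, -1.12347236e-03,
        8.36453131e-04,  1.20154574e-03,  5.95512586e-05]), 'tau': array([ 6.24035092e-03, -7.77987242e+01,  1.57059152e+00, -2.58623314e+01,
        1.27205116e-02,  5.49572971e-03,  5.37641824e-05]), 'ee_pos': array([ 282.00763119, -667.42723702,  230.47766007]), 'ee_rot': array([-6.91675647e-04,  9.80076981e-01,  1.98616699e-01, -1.97991424e-04]), 'force': array([-0.56671744, -0.08714626, -0.385425  ]), 'torque': array([ 6.82899223e-03, -1.28995712e-02, -5.06338796e-05]), 'gripper_force': 0.0, 'opening': 85.25111706030903} 18.700000000000003
```

View pics/top0.png

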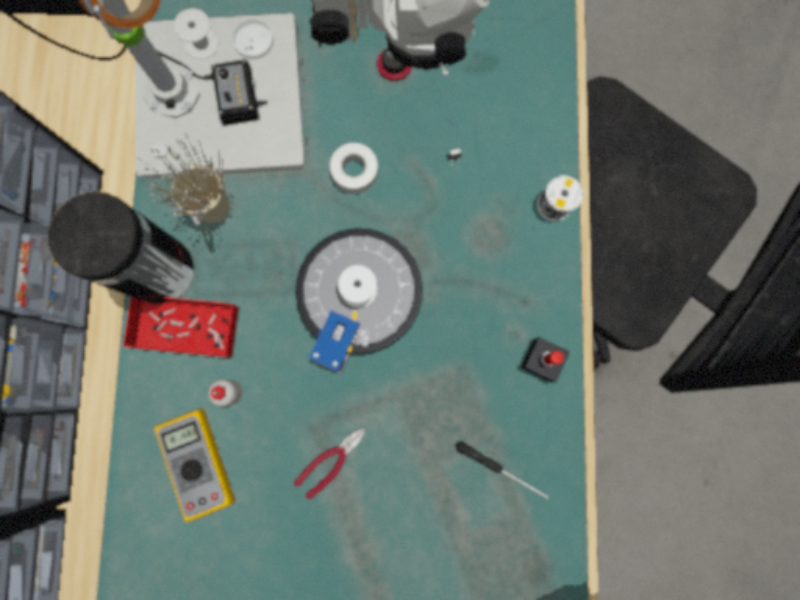

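View pics/side0.png

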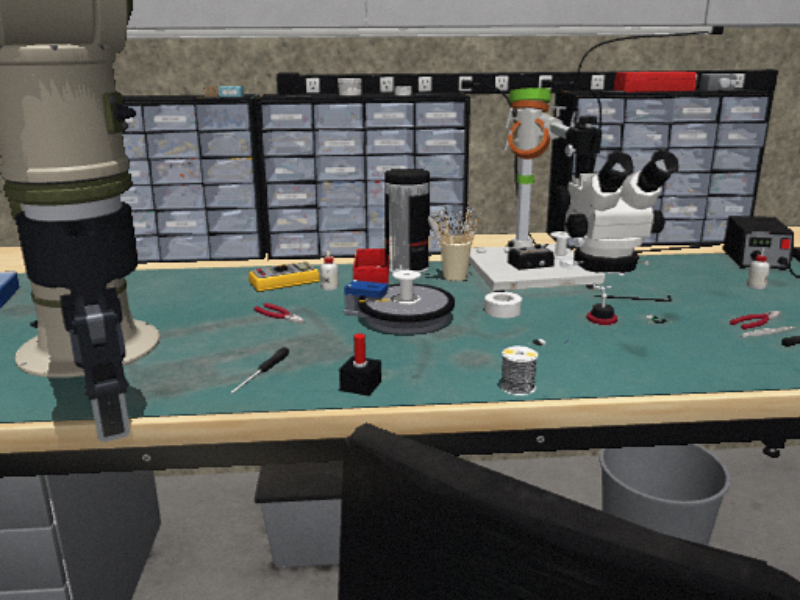

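Top view: wheel hub at (357,285), blue gate with its slot at about (338,330), pin at (553,357). Side view: red handle at (360,350), gate at (367,290). Next I measure them.

```bash
cat > m.py <<'E'
from h import *
import pickle
t,s=pickle.load(open("c0.pkl","rb"))
def blobs(c,lo,hi,amin=20,roi=None):
    hsv=cv2.cvtColor(c["image"],cv2.COLOR_RGB2HSV); m=cv2.inRange(hsv,lo,hi)
    if roi: z=np.zeros_like(m); a,b,e,f=roi; z[b:f,a:e]=m[b:f,a:e]; m=z
    n,l,st,ce=cv2.connectedComponentsWithStats(m)
    return [(l==i,st[i],ce[i]) for i in range(1,n) if st[i][4]>=amin]
if __name__=="__main__":
    for n,c,rr,rb,ry in (("top",t,(330,215,370,245),(190,190,235,245),(180,140,275,230)),("side",s,(220,205,240,240),(215,175,255,205),(225,175,295,215))):
        for nm,lo,hi,roi in (("red",(0,120,90),(10,255,255),rr),("blue",(100,120,60),(125,255,255),rb),("yel",(18,90,110),(35,255,255),ry)):
            for m,st,ce in blobs(c,lo,hi,5,roi):
                Z=c["range_z"][m]; 
                P=np.array([pt(c,u,v) for v,u in zip(*np.nonzero(m))])
                print(n,nm,st,ce.round(1),"median3d",np.median(P,0).round(1),"min",P.min(0).round(),"max",P.max(0).round())
    for z in (92,):
        print("hub top", onplane(t,357*.64,285*.64,z))
    # enlarged crop
    a=t["image"][140:250,180:380]; cv2.imwrite("pics/crop.png",cv2.resize(a[:,:,::-1],(800,440),interpolation=cv2.INTER_CUBIC))
E
python3 m.py
```

```text
top red [350 224  11  10  69] [355.3 228.6] median3d [ 481.4 -190.8   87.9] min [ 432. -216.   38.] max [495.  44. 961.]
top blue [198 200  31  37 572] [213.1 218.2] median3d [496.7 121.7  59. ] min [432.  44.  -2.] max [540. 160. 961.]
top yel [226 199   3   6  14] [226.7 201.4] median3d [540.6  91.5  39.2] min [533.  89.  38.] max [545.  94.  43.]
top yel [223 221   3   5  12] [224.1 223.1] median3d [489.6  96.4  38.6] min [485.  94.  36.] max [494.  99.  43.]
side red [226 214   8  19 121] [230.  222.4] median3d [ 484.1 -199.2   71.8] min [ 475. -206.    3.] max [495.   6.  92.]
side blue [220 180  28  11 229] [234.  184.6] median3d [501.6 106.2  58.8] min [  458. -1159.     5.] max [542. 284. 514.]
side yel [241 191   8   2  11] [245.2 191.7] median3d [537.3  85.3  40.5] min [522.  79.  39.] max [544.  93.  43.]
hub top [575.31799484  86.85489155  92.        ]
```

View pics/crop.png

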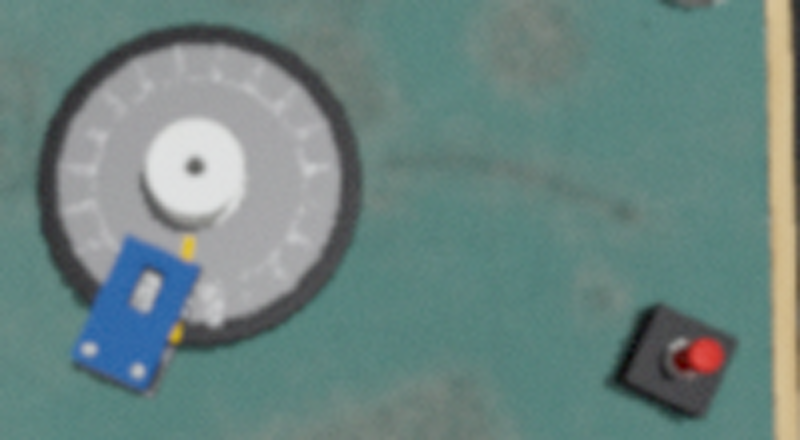

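The enlarged top view shows the slot at crop (147,288), i.e. native (216.8,212), the hub top at (194,168), and the yellow stripe beside the gate. The pin handle top is at (706,355). I refine these by rectifying onto the known planes and triangulating.

```bash
cat > m2.py <<'E'
from m import *
def rect(c,z,x0,y0,w,h,k=4):
    # rectified image: col=(X-x0)*k, row=(Y-y0)*k
    W=np.float32([[x0,y0],[x0+w,y0],[x0+w,y0+h],[x0,y0+h]])
    src=np.float32([proj(c,[*p,z]) for p in W]); dst=np.float32([(p-[x0,y0])*k for p in W])
    return cv2.warpPerspective(c["image"],cv2.getPerspectiveTransform(src,dst),(w*k,h*k),flags=cv2.INTER_CUBIC)
def inv(p,x0,y0,k=4): return (np.array(p)/k+[x0,y0])
def gate(c):
    x0,y0=430,40; im=rect(c,60,x0,y0,180,140)
    m=cv2.inRange(cv2.cvtColor(im,cv2.COLOR_RGB2HSV),(100,120,60),(125,255,255))
    cs,hi=cv2.findContours(m,cv2.RETR_CCOMP,cv2.CHAIN_APPROX_NONE)
    i=max(range(len(cs)),key=lambda i:cv2.contourArea(cs[i])); r=cv2.minAreaRect(cs[i])
    print("gate",inv(r[0],x0,y0),np.array(r[1])/4,r[2], inv(cv2.boxPoints(r),x0,y0).round(1).tolist())
    for j in range(len(cs)):
        if hi[0][j][3]==i and cv2.contourArea(cs[j])>500:
            q=cv2.minAreaRect(cs[j]); print("  hole",inv(q[0],x0,y0).round(1),(np.array(q[1])/4).round(1),round(q[2],1))
def hub(c):
    x0,y0=520,30; im=rect(c,92,x0,y0,110,110)
    hs=cv2.cvtColor(im,cv2.COLOR_RGB2HSV); m=cv2.inRange(hs,(0,0,205),(180,45,255))
    cs,_=cv2.findContours(m,cv2.RETR_EXTERNAL,cv2.CHAIN_APPROX_NONE); k=max(cs,key=cv2.contourArea)
    (p,r)=cv2.minEnclosingCircle(k); e=cv2.fitEllipse(k); print("hub",inv(p,x0,y0),r/4,inv(e[0],x0,y0),np.array(e[1])/4)
def rim(c):
    x0,y0=440,-50; im=rect(c,40,x0,y0,260,260)
    hs=cv2.cvtColor(im,cv2.COLOR_RGB2HSV); m=cv2.inRange(hs,(0,0,0),(180,255,85))
    cs,_=cv2.findContours(m,cv2.RETR_EXTERNAL,cv2.CHAIN_APPROX_NONE); k=max(cs,key=cv2.contourArea)
    e=cv2.fitEllipse(cv2.convexHull(k)); print("rim",inv(e[0],x0,y0),np.array(e[1])/4)
def handle():
    # top disc of handle: end of red blob; top view radial, side view upper end
    rt=blobs(t,(0,120,90),(10,255,255),20,(330,215,370,245))[0]; rs=blobs(s,(0,120,90),(10,255,255),20,(220,205,240,240))[0]
    print("tri of blob centroids",tri(t,rt[2],s,rs[2]))
    # side: axis: centroid col; at each z compute ray at upper and lower rows
    for f in (0,1): print(rs[1])
    im=rect(t,90,440,-260,100,110); m=cv2.inRange(cv2.cvtColor(im,cv2.COLOR_RGB2HSV),(0,120,90),(10,255,255))
    cs,_=cv2.findContours(m,cv2.RETR_EXTERNAL,cv2.CHAIN_APPROX_NONE); k=max(cs,key=cv2.contourArea); r=cv2.minAreaRect(k)
    print("handle rect@90",inv(r[0],440,-260),np.array(r[1])/4,r[2],"bbox",inv(np.array(cv2.boundingRect(k)[:2]),440,-260),np.array(cv2.boundingRect(k)[2:])/4)
    im=rect(t,40,420,-270,130,130); g=im.max(2)
    m=(g<75).astype(np.uint8)*255
    cs,_=cv2.findContours(m,cv2.RETR_EXTERNAL,cv2.CHAIN_APPROX_NONE); k=max(cs,key=cv2.contourArea); r=cv2.minAreaRect(k)
    print("block@40",inv(r[0],420,-270),np.array(r[1])/4,r[2])
if __name__=="__main__": 
    gate(t);hub(t);rim(t);handle(); print("slot",onplane(t,216.75,212,60))
    # side-view check: handle top/base heights, gate
    q=proj(s,[483,-195,90]);print(q,proj(s,[483,-195,45]),proj(t,[483,-195,90]),proj(t,[483,-195,45]))
E
python3 m2.py
```

```text
gate [499.42021179 120.23976135] [48.88168335 75.8141861 ] 68.49856567382812 [[455.2, 111.4], [525.7, 83.6], [543.6, 129.1], [473.1, 156.9]]
  hole [478.4 144.5] [ 9.8 11. ] 0.0
  hole [467.  116.8] [10.3  9.9] 45.0
  hole [512.1 113.7] [15.5 26.5] 68.7
hub [576.22549057  85.43288422] 28.629568099975586 [577.61869431  86.42388535] [50.59484482 54.51750183]
rim [576.28381348  87.85838318] [186.95739746 190.91886902]
tri of blob centroids (array([ 483.62212939, -196.41299292,   69.99887243]), np.float64(1.0687703166921967))
[226 214   8  19 121]
[226 214   8  19 121]
handle rect@90 [ 482.47289276 -190.75272369] [23.50071907 19.68835449] 83.21102905273438 bbox [ 472.5 -202.5] [19.75 24.75]
block@40 [ 474.91540527 -171.62364197] [67.10556793 43.81756592] 21.27496910095215
slot [512.59671684 112.38782179  60.        ]
[229.30263863 214.60400363] [229.78732808 231.53555713] [357.12437069 228.14176344] [351.74885627 229.15027669]
```

apply_moves(gripper=[0.7,0.7,0.7,0.7,0.7], translation=[[0,0,0],[0,0,0],[0,0,0],[0,0,0],[0,0,0]], delta_rot=[[0,0,0.148],[0,0,0.148],[0,0,0.148],[0,0,0.148],[0,0,0.148]], force=30)

```text
clock: 0.6
ee_pos: [282.1, -667.6, 230.8]
ee_rot: [-0.0, 0.985, -0.172, -0.0]
force: [0.1, 0.4, -0.3]
opening: 59.7
gripper_force: 0.0
```

```bash
cat > g.py <<'E'
from h import *
import sys
from scipy.spatial.transform import Rotation as Ro
def to(x,y,z,yaw=-21.6):
    st=read_state(); p=np.array(st["ee_pos"]); q=st["ee_rot"]; R=Ro.from_quat([q[1],q[2],q[3],q[0]])
    want=Ro.from_euler("z",yaw,degrees=True)*Ro.from_euler("x",180,degrees=True)
    print("t",round(st["clock"],2),"pos",p.round(1),"heading",np.degrees(np.arctan2(*R.as_matrix()[:2,0][::-1])).round(2),"F",np.array(st["force"]).round(2),"open",round(st["opening"],1),"grip",round(st["gripper_force"],1))
    print(" rot in tool",(R.inv()*want).as_rotvec().round(4)," shift after rot",(want.as_matrix().T@(np.array([x,y,z])-p)).round(2))
if __name__=="__main__": to(*map(float,sys.argv[1:]))
E
python3 g.py 483 -193.5 150
```

```text
t 0.6 pos [ 282.1 -667.6  230.8] heading -19.84 F [ 0.13  0.41 -0.25] open 59.7 grip 0.0
 rot in tool [-0.0006  0.0006  0.0308]  shift after rot [  12.26 -514.73   80.78]
```

apply_moves(gripper=[0.6,0.6,0.6,0.6,0.6], translation=[[0,0,0],[1,-48,6],[1,-48,6],[1,-48,6],[1,-48,6]], delta_rot=[[0,0,0.03],[0,0,0],[0,0,0],[0,0,0],[0,0,0]])

```text
clock: 1.1
ee_pos: [355.7, -488.5, 206.9]
ee_rot: [-0.0, 0.983, -0.182, -0.0]
force: [1.2, -0.5, -0.1]
opening: 51.2
gripper_force: 0.0
```

apply_moves(gripper=[0.6,0.6,0.6,0.6,0.6], translation=[[1,-48,6],[1,-48,6],[1,-48,6],[1,-48,6],[1,-48,6]], delta_rot=[[0,0,0],[0,0,0],[0,0,0],[0,0,0],[0,0,0]])

```text
clock: 1.6
ee_pos: [447.4, -266.6, 177.2]
ee_rot: [0.0, 0.983, -0.182, 0.0]
force: [1.6, 0.4, 1.0]
opening: 51.0
gripper_force: 0.0
```

```bash
python3 g.py 483 -193.5 110
```

```text
t 1.6 pos [ 447.4 -266.6  177.2] heading -21.01 F [1.61 0.42 1.01] open 51.0 grip 0.0
 rot in tool [ 0.     -0.0003  0.0103]  shift after rot [  6.23 -81.06  67.16]
```

apply_moves(gripper=[0.6,0.6,0.6,0.6], translation=[[3,-40,25],[3,-40,25],[0,0,15],[0,0,0]], delta_rot=[[0,0,0.01],[0,0,0],[0,0,0],[0,0,0]])

```text
clock: 2.0
ee_pos: [481.4, -194.4, 110.5]
ee_rot: [-0.0, 0.983, -0.186, -0.002]
force: [-0.8, 1.4, 0.0]
opening: 51.1
gripper_force: 0.0
```

```bash
python3 g.py 483 -193.5 52; python3 - <<'E'
from h import *
t,s=camera("top"),camera("side")
a=t["image"][150:270,290:450]; b=s["image"][150:270,160:320]
cv2.imwrite("pics/appr.png",cv2.resize(np.hstack([a,b])[:,:,::-1],(800,300),interpolation=cv2.INTER_CUBIC))
E
```

```text
t 2.0 pos [ 481.4 -194.4  110.5] heading -21.45 F [-0.77  1.42  0.04] open 51.1 grip 0.0
 rot in tool [0.     0.0035 0.0027]  shift after rot [ 1.2  -1.41 58.52]
```

View pics/appr.png

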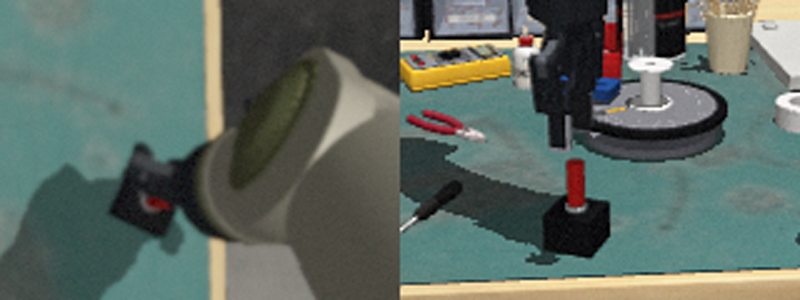

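Right panel: the near finger at (561,148) is about 15 px left of the handle (576,160), which fits the finger's offset, so the gripper is centred over the pin. Descending.

apply_moves(gripper=[0.6,0.6,0.3,0.15,0.1], translation=[[1,-1,30],[0,0,28],[0,0,0],[0,0,0],[0,0,0]], delta_rot=[[0,0.0035,0],[0,0,0],[0,0,0],[0,0,0],[0,0,0]], force=20)

```text
clock: 2.6
ee_pos: [483.9, -195.1, 55.8]
ee_rot: [-0.0, 0.982, -0.189, 0.002]
force: [1.6, 5.4, -1.9]
opening: 17.5
gripper_force: 19.4
```

```bash
python3 g.py 483 -193.5 52
```

```text
t 2.6 pos [ 483.9 -195.1   55.8] heading -21.76 F [ 1.56  5.44 -1.91] open 17.5 grip 19.4
 rot in tool [-0.0015 -0.0046 -0.0027]  shift after rot [-1.45 -1.12  3.77]
```

apply_moves(gripper=[0.1,0.1], translation=[[0,-0.8,0],[0,0,0]], delta_rot=[[0,0,0],[0,0,0]], force=20)

```text
clock: 2.8
ee_pos: [484.2, -194.6, 55.7]
ee_rot: [0.0, 0.982, -0.189, 0.003]
force: [0.5, 4.5, 2.3]
opening: 17.3
gripper_force: 19.8
```

```bash
python3 g.py 483 -193.5 52
```

```text
t 2.8 pos [ 484.2 -194.6   55.7] heading -21.75 F [0.54 4.47 2.27] open 17.3 grip 19.8
 rot in tool [-0.0008 -0.0052 -0.0026]  shift after rot [-1.47 -0.56  3.74]
```

apply_moves(gripper=[0.1,0.1], translation=[[0,-1.2,0],[0,0,0]], delta_rot=[[0,0,0],[0,0,0]], force=20)

```text
clock: 3.0
ee_pos: [484.4, -194.0, 55.2]
ee_rot: [0.0, 0.982, -0.189, 0.002]
force: [-0.6, 2.5, 9.3]
opening: 17.3
gripper_force: 20.2
```

```bash
python3 g.py 483 -193.5 52
```

```text
t 3.0 pos [ 484.4 -194.    55.2] heading -21.79 F [-0.63  2.47  9.28] open 17.3 grip 20.2
 rot in tool [ 0.0001 -0.005  -0.0033]  shift after rot [-1.46 -0.01  3.24]
```

apply_moves(gripper=[0.1,0.1,0.1,0.1], translation=[[0,0,0],[0,0,-30],[0,0,-50],[0,0,0]], delta_rot=[[0,0,0],[0,0,0],[0,0,0],[0,0,0]], force=60)

```text
clock: 3.4
ee_pos: [485.7, -195.5, 139.2]
ee_rot: [0.001, 0.982, -0.19, 0.006]
force: [-0.1, -0.4, -1.3]
opening: 16.6
gripper_force: 59.1
```

```bash
python3 g.py 512 113.6 130
```

```text
t 3.4 pos [ 485.7 -195.5  139.2] heading -21.86 F [-0.06 -0.36 -1.29] open 16.6 grip 59.1
 rot in tool [-0.0001 -0.0115 -0.0046]  shift after rot [ -89.36 -297.02    9.17]
```

apply_moves(gripper=[0.1,0.1,0.1,0.1,0.1], translation=[[-13,-42,1],[-13,-42,1],[-13,-42,1],[-13,-42,1],[-13,-42,1]], delta_rot=[[0,-0.005,-0.004],[0,0,0],[0,0,0],[0,0,0],[0,0,0]])

```text
clock: 3.9
ee_pos: [500.5, 26.6, 129.2]
ee_rot: [0.0, 0.982, -0.187, -0.0]
force: [0.9, -0.1, -1.1]
opening: 16.5
gripper_force: 59.2
```

apply_moves(gripper=[0.1,0.1,0.1,0.1], translation=[[-13,-42,1],[-10,-42,1],[0,0,0],[0,0,0]], delta_rot=[[0,0,0],[0,0,0],[0,0,0],[0,0,0]])

```text
clock: 4.3
ee_pos: [509.9, 112.8, 127.0]
ee_rot: [0.0, 0.983, -0.186, -0.001]
force: [-0.5, -0.5, -1.2]
opening: 16.6
gripper_force: 59.2
```

```bash
python3 g.py 512 113.6 120; python3 - <<'E'
from h import *
import pickle
t,s=camera("top"),camera("side")
pickle.dump((t,s),open("c1.pkl","wb"))
a=t["image"][145:265,150:310]; b=s["image"][115:235,180:340]
cv2.imwrite("pics/over.png",cv2.resize(np.hstack([a,b])[:,:,::-1],(800,300),interpolation=cv2.INTER_CUBIC))
E
```

```text
t 4.3 pos [509.9 112.8 127. ] heading -21.42 F [-0.5  -0.52 -1.2 ] open 16.6 grip 59.2
 rot in tool [0.0006 0.0013 0.0031]  shift after rot [ 1.66 -1.54  7.01]
```

View pics/over.png

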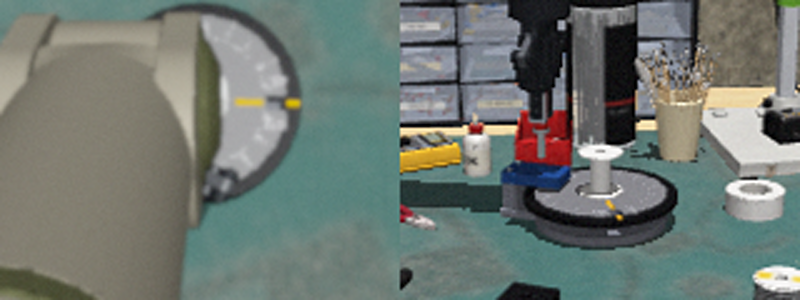

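Right panel: the pin shank shows at about (542,150) above the blue gate (536,178), with the red tray behind it. The hole and its yellow stripe are at the wheel's front (614,210). The top view of the gate is blocked by the arm. I check the shank's column against the predicted one.

```bash
python3 - <<'E'
from h import *
import pickle
t,s=pickle.load(open("c1.pkl","rb"))
for r in range(155,184,3): print(r,[tuple(int(k) for k in s["image"][r,c]) for c in range(231,243)][0:12])
for z in (78,90,105): print(z,proj(s,[509.9,112.8,z]),s["range_z"][int(proj(s,[509.9,112.8,z])[1]),234:240])
E
```

```text
155 [(91, 91, 100), (37, 38, 41), (19, 20, 24), (23, 27, 31), (20, 21, 24), (34, 35, 41), (113, 117, 125), (84, 69, 72), (34, 23, 25), (19, 20, 23), (129, 134, 144), (142, 146, 159)]
158 [(111, 111, 108), (42, 45, 45), (19, 20, 26), (29, 31, 32), (24, 26, 28), (31, 30, 36), (114, 117, 122), (89, 76, 78), (28, 19, 20), (21, 23, 22), (129, 143, 155), (125, 139, 148)]
161 [(106, 59, 61), (38, 35, 38), (16, 22, 24), (12, 15, 18), (18, 16, 23), (27, 30, 32), (110, 115, 120), (96, 77, 84), (29, 28, 31), (66, 26, 27), (155, 32, 28), (172, 28, 30)]
164 [(153, 31, 33), (152, 42, 43), (125, 50, 52), (118, 53, 53), (127, 52, 52), (124, 70, 73), (125, 79, 83), (104, 32, 28), (148, 21, 22), (153, 22, 25), (154, 28, 31), (150, 21, 22)]
167 [(140, 24, 25), (126, 26, 28), (98, 93, 97), (107, 112, 113), (118, 117, 120), (122, 120, 122), (115, 119, 119), (106, 110, 113), (91, 79, 80), (133, 34, 36), (141, 21, 23), (137, 24, 23)]
170 [(169, 41, 40), (176, 39, 40), (176, 35, 38), (150, 31, 34), (119, 110, 109), (118, 124, 125), (120, 92, 96), (169, 50, 51), (179, 37, 36), (170, 24, 25), (173, 97, 94), (
[... 334 characters left out ...]
5), (158, 22, 26), (151, 24, 28), (146, 20, 18), (150, 13, 23)]
179 [(118, 20, 28), (114, 23, 27), (142, 19, 22), (154, 27, 27), (148, 24, 21), (150, 31, 33), (149, 27, 25), (148, 25, 25), (145, 23, 22), (150, 29, 34), (146, 23, 26), (143, 26, 25)]
182 [(19, 39, 68), (12, 31, 62), (19, 32, 63), (15, 32, 64), (21, 42, 76), (16, 46, 84), (21, 44, 86), (9, 38, 76), (19, 39, 79), (19, 39, 78), (16, 34, 69), (15, 33, 68)]
78 [236.49344313 177.57264265] [1515.3678 1342.3228 1334.1755 1332.8722 1510.5623 1510.7052]
90 [236.41234853 173.87819153] [1512.2246 1329.6785 1333.8021 1332.3779 1514.288  1505.5231]
105 [236.31029592 169.22895052] [1662.1361 1324.5366 1328.9664 1326.7113 1658.0769 1656.9004]
```

apply_moves(gripper=[0.1,0.1,0.1,0.1,0.1], translation=[[2.4,-1.6,5],[0,0,10],[0,0,3],[0,0,2],[0,0,0]], delta_rot=[[0,0.001,0.003],[0,0,0],[0,0,0],[0,0,0],[0,0,0]])

```text
clock: 4.9
ee_pos: [513.2, 111.9, 107.8]
ee_rot: [-0.0, 0.982, -0.189, 0.0]
force: [-2.2, -1.4, 14.5]
opening: 16.5
gripper_force: 61.1
```

```bash
python3 g.py 512 113.6 100
```

```text
t 4.9 pos [513.2 111.9 107.8] heading -21.81 F [-2.23 -1.41 14.54] open 16.5 grip 61.1
 rot in tool [-0.0004  0.     -0.0036]  shift after rot [-1.73 -1.14  7.8 ]
```

apply_moves(gripper=[0.1,0.1,0.1,0.1], translation=[[0,0,-1],[0,1,0],[0,0.5,0],[0,0,0]], delta_rot=[[0,0,0],[0,0,0],[0,0,0],[0,0,0]])

```text
clock: 5.3
ee_pos: [512.9, 111.5, 108.6]
ee_rot: [-0.001, 0.982, -0.189, 0.0]
force: [-0.2, 2.0, 7.8]
opening: 16.8
gripper_force: 60.1
```

```bash
python3 g.py 512 113.6 100
```

```text
t 5.3 pos [512.9 111.5 108.6] heading -21.75 F [-0.24  2.05  7.82] open 16.8 grip 60.1
 rot in tool [-0.0013 -0.0003 -0.0027]  shift after rot [-1.59 -1.68  8.61]
```

apply_moves(gripper=[0.1,0.1,0.1,0.1,0.1], translation=[[0,0,-2],[0,-2,0],[0,0,1],[0,0,1],[0,0,0]], delta_rot=[[0,0,0],[0,0,0],[0,0,0],[0,0,0],[0,0,0]])

```text
clock: 5.8
ee_pos: [513.0, 113.3, 108.1]
ee_rot: [-0.0, 0.982, -0.188, -0.0]
force: [-0.0, 1.1, 0.4]
opening: 16.8
gripper_force: 59.5
```

```bash
python3 g.py 512 113.6 100
```

```text
t 5.8 pos [513.  113.3 108.1] heading -21.72 F [-0.02  1.1   0.44] open 16.8 grip 59.5
 rot in tool [ 0.0001  0.0007 -0.0021]  shift after rot [-1.    0.07  8.07]
```

apply_moves(gripper=[0.1,0.1,0.1,0.1], translation=[[0,0,2],[0,0,2],[0,0,2],[0,0,0]], delta_rot=[[0,0,0],[0,0,0],[0,0,0],[0,0,0]])

```text
clock: 6.2
ee_pos: [513.4, 113.8, 102.1]
ee_rot: [-0.0, 0.982, -0.188, 0.0]
force: [2.3, 4.8, -2.3]
opening: 16.3
gripper_force: 59.2
```

```bash
python3 g.py 512 113.6 100
```

```text
t 6.2 pos [513.4 113.8 102.1] heading -21.7 F [ 2.29  4.82 -2.3 ] open 16.3 grip 59.2
 rot in tool [-0.0007  0.0001 -0.0017]  shift after rot [-1.21  0.69  2.08]
```

apply_moves(gripper=[0.1,0.1,0.1,0.1], translation=[[0,-1,0],[0,0,2],[0,0,2],[0,0,0]], delta_rot=[[0,0,0],[0,0,0],[0,0,0],[0,0,0]])

```text
clock: 6.6
ee_pos: [513.3, 114.2, 98.1]
ee_rot: [-0.0, 0.982, -0.188, -0.0]
force: [1.2, 3.4, -1.7]
opening: 16.5
gripper_force: 59.5
```

```bash
python3 g.py 512 113.6 90
```

```text
t 6.6 pos [513.3 114.2  98.1] heading -21.73 F [ 1.21  3.37 -1.65] open 16.5 grip 59.5
 rot in tool [ 0.0001  0.0007 -0.0022]  shift after rot [-0.97  0.98  8.08]
```

apply_moves(gripper=[0.1,0.1], translation=[[0,-1,0],[0,0,1]], delta_rot=[[0,0,0],[0,0,0]])

```text
clock: 6.8
ee_pos: [513.1, 114.5, 97.1]
ee_rot: [0.0, 0.982, -0.189, -0.001]
force: [-0.2, 0.2, -0.4]
opening: 16.6
gripper_force: 59.3
```

```bash
cat > w.py <<'E'
from m import *
A=np.array([576.8,87.0]); 
def wheel(c):
    P=[]
    for m,st,ce in blobs(c,(18,80,90),(36,255,255),2):
        v,u=np.nonzero(m)
        for a,b in zip(u,v):
            X=onplane(c,a,b,40)[:2]; r=np.linalg.norm(X-A)
            if 30<r<98: P.append((X-A)/r)
    if len(P)<3: return None
    d=np.mean(P,0); return round(float((np.degrees(np.arctan2(d[1],d[0]))-158.4)%360),1),len(P)
if __name__=="__main__":
    import sys; from g import to
    to(512,113.6,90)
    for i in range(int(sys.argv[1]) if len(sys.argv)>1 else 2):
        cl=read_state()["clock"]; c=camera("side"); a=wheel(c); 
        if a is None: c=camera("top"); a=("top",wheel(c))
        print(round(cl,2),a)
E
python3 w.py 4
```

```text
t 6.8 pos [513.1 114.5  97.1] heading -21.74 F [-0.23  0.15 -0.44] open 16.6 grip 59.3
 rot in tool [ 0.0011  0.0014 -0.0025]  shift after rot [-0.68  1.25  7.15]
6.8 (227.9, 14)
6.85 (237.0, 15)
6.9 (245.8, 13)
6.95 (254.6, 13)
```

apply_moves(gripper=[0.1,0.1,0.1,0.1,0.1], translation=[[0,0,2],[0,0,2],[0,0,1],[0,0,0],[0,0,0]], delta_rot=[[0,0,0],[0,0,0],[0,0,0],[0,0,0],[0,0,0]])

```text
clock: 7.5
ee_pos: [513.6, 115.0, 92.3]
ee_rot: [0.0, 0.982, -0.188, -0.0]
force: [-0.3, -0.9, -0.3]
opening: 16.4
gripper_force: 59.2
```

```bash
python3 w.py 1
```

```text
t 7.5 pos [513.6 115.   92.3] heading -21.73 F [-0.31 -0.91 -0.29] open 16.4 grip 59.2
 rot in tool [ 0.0002  0.0007 -0.0022]  shift after rot [-1.    1.91  2.27]
7.5 (355.3, 7)
```

apply_moves(gripper=[0.1,0.1,0.1,0.1,0.1], translation=[[0,0,1],[0,0,1.5],[0,0,1],[0,0,1],[0,0,0]], delta_rot=[[0,0,0],[0,0,0],[0,0,0],[0,0,0],[0,0,0]])

```text
clock: 8.05
ee_pos: [513.6, 114.8, 87.7]
ee_rot: [0.0, 0.982, -0.189, -0.0]
force: [-0.4, -0.8, 1.9]
opening: 16.1
gripper_force: 59.4
```

```bash
python3 w.py 2
```

```text
t 8.05 pos [513.6 114.8  87.7] heading -21.73 F [-0.43 -0.75  1.89] open 16.1 grip 59.4
 rot in tool [ 0.0003  0.0007 -0.0023]  shift after rot [-1.    1.73 -2.26]
8.05 (97.9, 17)
8.1 (103.9, 16)
```

apply_moves(gripper=[0.1,0.1,0.1], translation=[[0,0,0.7],[0,0,0.4],[0,0,0]], delta_rot=[[0,0,0],[0,0,0],[0,0,0]])

```text
clock: 8.45
ee_pos: [513.6, 114.9, 86.7]
ee_rot: [0.0, 0.982, -0.189, -0.0]
force: [-0.1, -2.0, 2.2]
opening: 16.2
gripper_force: 59.5
```

```bash
python3 w.py 3
```

```text
t 8.45 pos [513.6 114.9  86.7] heading -21.73 F [-0.06 -1.97  2.18] open 16.2 grip 59.5
 rot in tool [ 0.0002  0.0006 -0.0023]  shift after rot [-1.04  1.84 -3.28]
8.45 (139.2, 19)
8.5 (143.2, 15)
8.55 (146.8, 19)
```

apply_moves(gripper=[0.1,0.1,0.1,0.1], translation=[[0,0,0.6],[0,0,0],[0,0,0],[0,0,0]], delta_rot=[[0,0,0],[0,0,0],[0,0,0],[0,0,0]])

```text
clock: 9.0
ee_pos: [513.7, 115.0, 86.1]
ee_rot: [-0.0, 0.982, -0.188, -0.0]
force: [-1.4, -1.8, 2.4]
opening: 16.5
gripper_force: 59.5
```

```bash
python3 w.py 3
```

```text
t 9.0 pos [513.7 115.   86.1] heading -21.73 F [-1.41 -1.82  2.44] open 16.5 grip 59.5
 rot in tool [ 0.0001  0.0006 -0.0022]  shift after rot [-1.01  1.95 -3.88]
9.0 (173.6, 17)
9.05 (175.5, 17)
9.1 (178.3, 17)
```

apply_moves(gripper=[0.1,0.1,0.1,0.1,0.1], translation=[[0,0,0.4],[0,0,0],[0,0,0],[0,0,0],[0,0,0]], delta_rot=[[0,0,0],[0,0,0],[0,0,0],[0,0,0],[0,0,0]])

```text
clock: 9.65
ee_pos: [513.7, 115.0, 85.7]
ee_rot: [-0.0, 0.982, -0.188, -0.0]
force: [-0.7, -1.3, 1.8]
opening: 16.3
gripper_force: 59.5
```

```bash
python3 w.py 4
```

```text
t 9.65 pos [513.7 115.   85.7] heading -21.73 F [-0.73 -1.35  1.85] open 16.3 grip 59.5
 rot in tool [ 0.      0.0005 -0.0023]  shift after rot [-1.05  1.96 -4.26]
9.65 (201.5, 13)
9.7 (202.1, 13)
9.75 (205.0, 19)
9.8 (207.2, 17)
```

apply_moves(gripper=[0.1,0.1,0.1,0.1,0.1], translation=[[0,0,0.4],[0,0,0],[0,0,0],[0,0,0],[0,0,0]], delta_rot=[[0,0,0],[0,0,0],[0,0,0],[0,0,0],[0,0,0]])

```text
clock: 10.35
ee_pos: [513.7, 115.1, 85.3]
ee_rot: [-0.0, 0.982, -0.188, -0.0]
force: [-0.5, -2.2, 4.7]
opening: 16.5
gripper_force: 59.6
```

```bash
python3 w.py 4
```

```text
t 10.35 pos [513.7 115.1  85.3] heading -21.73 F [-0.47 -2.15  4.68] open 16.5 grip 59.6
 rot in tool [ 0.0001  0.0006 -0.0022]  shift after rot [-1.01  1.97 -4.7 ]
10.35 (224.0, 18)
10.4 (225.7, 15)
10.45 (227.7, 15)
10.5 (227.7, 14)
```

apply_moves(gripper=[0.1,0.1,0.1,0.1,0.1], translation=[[0,0,0.25],[0,0,0],[0,0,0],[0,0,0],[0,0,0]], delta_rot=[[0,0,0],[0,0,0],[0,0,0],[0,0,0],[0,0,0]])

```text
clock: 11.05
ee_pos: [513.7, 115.1, 85.1]
ee_rot: [-0.0, 0.982, -0.188, -0.0]
force: [-0.5, -2.6, 2.7]
opening: 16.6
gripper_force: 59.6
```

```bash
python3 w.py 3
```

```text
t 11.05 pos [513.7 115.1  85.1] heading -21.72 F [-0.53 -2.6   2.74] open 16.6 grip 59.6
 rot in tool [ 0.      0.0005 -0.0022]  shift after rot [-1.04  1.98 -4.93]
11.05 (241.2, 13)
11.1 (241.9, 16)
11.15 (241.9, 15)
```

apply_moves(gripper=[0.1,0.1,0.1,0.1,0.1], translation=[[0,0,0],[0,0,0],[0,0,0],[0,0,0],[0,0,0]], delta_rot=[[0,0,0],[0,0,0],[0,0,0],[0,0,0],[0,0,0]])

```text
clock: 11.7
ee_pos: [513.6, 115.1, 85.1]
ee_rot: [-0.0, 0.982, -0.188, -0.0]
force: [-1.2, -1.9, 3.0]
opening: 16.5
gripper_force: 59.6
```

apply_moves(gripper=[0.1,0.1,0.1,0.1,0.1], translation=[[0,0,0],[0,0,0],[0,0,0],[0,0,0],[0,0,0]], delta_rot=[[0,0,0],[0,0,0],[0,0,0],[0,0,0],[0,0,0]])

```text
clock: 12.2
ee_pos: [513.7, 115.1, 85.0]
ee_rot: [-0.0, 0.982, -0.188, -0.0]
force: [-0.8, -1.8, 3.3]
opening: 16.6
gripper_force: 59.6
```

```bash
python3 w.py 3
```

```text
t 12.2 pos [513.7 115.1  85. ] heading -21.72 F [-0.8  -1.78  3.31] open 16.6 grip 59.6
 rot in tool [ 0.0001  0.0006 -0.0022]  shift after rot [-1.01  1.99 -4.96]
12.2 (263.9, 9)
12.25 (264.9, 10)
12.3 (266.1, 8)
```

apply_moves(gripper=[0.1,0.1,0.1,0.1,0.1], translation=[[0,0,0],[0,0,0],[0,0,0],[0,0,0],[0,0,0]], delta_rot=[[0,0,0],[0,0,0],[0,0,0],[0,0,0],[0,0,0]])

```text
clock: 12.85
ee_pos: [513.7, 115.1, 85.1]
ee_rot: [-0.0, 0.982, -0.188, -0.0]
force: [-0.6, -2.8, 3.5]
opening: 16.3
gripper_force: 59.6
```

apply_moves(gripper=[0.1,0.1,0.1,0.1,0.1], translation=[[0,0,0],[0,0,0],[0,0,0],[0,0,0],[0,0,0]], delta_rot=[[0,0,0],[0,0,0],[0,0,0],[0,0,0],[0,0,0]])

```text
clock: 13.35
ee_pos: [513.7, 115.1, 85.1]
ee_rot: [-0.0, 0.982, -0.188, -0.0]
force: [-0.4, -2.1, 3.3]
opening: 16.4
gripper_force: 59.6
```

apply_moves(gripper=[0.1,0.1,0.1,0.1,0.1], translation=[[0,0,0],[0,0,0],[0,0,0],[0,0,0],[0,0,0]], delta_rot=[[0,0,0],[0,0,0],[0,0,0],[0,0,0],[0,0,0]])

```text
clock: 13.85
ee_pos: [513.7, 115.0, 85.1]
ee_rot: [-0.0, 0.982, -0.188, -0.0]
force: [-0.7, -1.1, 3.5]
opening: 16.6
gripper_force: 59.6
```

```bash
python3 w.py 2
```

```text
t 13.85 pos [513.7 115.   85.1] heading -21.73 F [-0.65 -1.1   3.55] open 16.6 grip 59.6
 rot in tool [ 0.      0.0005 -0.0022]  shift after rot [-1.05  1.96 -4.94]
13.85 (299.1, 4)
13.9 (301.3, 7)
```

apply_moves(gripper=[0.1,0.1,0.1,0.1,0.1], translation=[[0,0,0],[0,0,0],[0,0,0],[0,0,0],[0,0,0]], delta_rot=[[0,0,0],[0,0,0],[0,0,0],[0,0,0],[0,0,0]])

```text
clock: 14.45
ee_pos: [513.7, 115.1, 85.1]
ee_rot: [-0.0, 0.982, -0.188, -0.0]
force: [-1.0, -1.7, 3.5]
opening: 16.2
gripper_force: 59.6
```

apply_moves(gripper=[0.1,0.1,0.1,0.1,0.1], translation=[[0,0,0],[0,0,0],[0,0,0],[0,0,0],[0,0,0]], delta_rot=[[0,0,0],[0,0,0],[0,0,0],[0,0,0],[0,0,0]])

```text
clock: 14.95
ee_pos: [513.7, 115.1, 85.1]
ee_rot: [-0.0, 0.982, -0.188, -0.0]
force: [-0.6, -2.4, 3.6]
opening: 16.6
gripper_force: 59.6
```

apply_moves(gripper=[0.1,0.1,0.1,0.1,0.1], translation=[[0,0,0],[0,0,0],[0,0,0],[0,0,0],[0,0,0]], delta_rot=[[0,0,0],[0,0,0],[0,0,0],[0,0,0],[0,0,0]])

```text
clock: 15.45
ee_pos: [513.7, 115.1, 85.1]
ee_rot: [-0.0, 0.982, -0.188, -0.0]
force: [-0.8, -3.0, 4.0]
opening: 16.7
gripper_force: 59.6
```

```bash
python3 w.py 2
```

```text
t 15.45 pos [513.7 115.1  85.1] heading -21.72 F [-0.81 -2.98  3.97] open 16.7 grip 59.6
 rot in tool [ 0.      0.0005 -0.0021]  shift after rot [-1.02  2.   -4.93]
15.45 (332.3, 8)
15.5 (333.9, 10)
```

apply_moves(gripper=[0.1,0.1,0.1,0.1,0.1], translation=[[0,0,0],[0,0,0],[0,0,0],[0,0,0],[0,0,0]], delta_rot=[[0,0,0],[0,0,0],[0,0,0],[0,0,0],[0,0,0]])

```text
clock: 16.05
ee_pos: [513.7, 115.1, 85.1]
ee_rot: [-0.0, 0.982, -0.188, -0.0]
force: [-0.7, -1.5, 3.5]
opening: 16.4
gripper_force: 59.6
```

apply_moves(gripper=[0.1,0.1,0.1,0.1], translation=[[0,0,0],[0,0,0],[0,0,0],[0,0,0]], delta_rot=[[0,0,0],[0,0,0],[0,0,0],[0,0,0]])

```text
clock: 16.45
ee_pos: [513.7, 115.0, 85.1]
ee_rot: [-0.0, 0.982, -0.188, -0.0]
force: [-1.0, -3.2, 3.4]
opening: 16.5
gripper_force: 59.6
```

apply_moves(gripper=[0.1,0.1], translation=[[0,0,0],[0,0,0]], delta_rot=[[0,0,0],[0,0,0]])

```text
clock: 16.65
ee_pos: [513.7, 115.1, 85.1]
ee_rot: [-0.0, 0.982, -0.188, -0.0]
force: [-1.2, -2.0, 3.4]
opening: 16.5
gripper_force: 59.6
```

apply_moves(gripper=[0.1,0.1], translation=[[0,0,0],[0,0,0]], delta_rot=[[0,0,0],[0,0,0]])

```text
clock: 16.85
ee_pos: [513.8, 115.2, 85.1]
ee_rot: [-0.0, 0.982, -0.188, -0.0]
force: [-0.4, -0.4, 0.7]
opening: 16.6
gripper_force: 59.2
```

apply_moves(gripper=[0.1,0.1], translation=[[0,0,0],[0,0,0]], delta_rot=[[0,0,0],[0,0,0]])

```text
clock: 17.05
ee_pos: [513.5, 114.8, 84.8]
ee_rot: [0.0, 0.982, -0.189, -0.0]
force: [-0.6, -2.9, -0.5]
opening: 16.9
gripper_force: 59.3
```

```bash
python3 w.py 2
```

```text
t 17.05 pos [513.5 114.8  84.8] heading -21.73 F [-0.62 -2.86 -0.46] open 16.9 grip 59.3
 rot in tool [ 0.0005  0.0008 -0.0023]  shift after rot [-0.94  1.71 -5.16]
17.05 (356.7, 6)
17.1 (358.2, 5)
```

Fz fell from +3.5 to about -0.5 N, so the wheel has sprung up round the pin. Now pushing home.

apply_moves(gripper=[0.1,0.1,0.1,0.1], translation=[[0,0,2],[0,0,2.5],[0,0,2.5],[0,0,0]], delta_rot=[[0,0,0],[0,0,0],[0,0,0],[0,0,0]])

```text
clock: 17.55
ee_pos: [513.6, 115.0, 77.6]
ee_rot: [0.0, 0.982, -0.188, -0.0]
force: [-1.3, -2.1, 0.4]
opening: 16.6
gripper_force: 59.4
```

```bash
python3 w.py 2
```

```text
t 17.55 pos [513.6 115.   77.6] heading -21.73 F [-1.27 -2.13  0.39] open 16.6 grip 59.4
 rot in tool [ 0.0004  0.0009 -0.0022]  shift after rot [ -0.93   1.86 -12.35]
17.55 (356.7, 6)
17.6 (356.7, 6)
```

apply_moves(gripper=[0.1,0.1,0.1,0.1], translation=[[0,0,1],[0,0,1],[0,0,0.5],[0,0,0]], delta_rot=[[0,0,0],[0,0,0],[0,0,0],[0,0,0]])

```text
clock: 18.05
ee_pos: [513.7, 115.1, 75.5]
ee_rot: [-0.0, 0.982, -0.188, -0.0]
force: [-0.7, -2.0, 0.4]
opening: 16.4
gripper_force: 59.5
```

```bash
python3 w.py 1
```

```text
t 18.05 pos [513.7 115.1  75.5] heading -21.72 F [-0.74 -1.96  0.39] open 16.4 grip 59.5
 rot in tool [ 0.      0.0005 -0.0021]  shift after rot [ -1.01   2.01 -14.46]
18.05 (358.2, 5)
```

apply_moves(gripper=[0.1,0.1,0.1,0.1], translation=[[0,0,0.8],[0,0,0.8],[0,0,0],[0,0,0]], delta_rot=[[0,0,0],[0,0,0],[0,0,0],[0,0,0]])

```text
clock: 18.5
ee_pos: [513.8, 115.0, 75.2]
ee_rot: [-0.0, 0.982, -0.189, 0.0]
force: [-4.7, -2.8, 20.5]
opening: 16.5
gripper_force: 62.1
```

```bash
python3 w.py 1
```

```text
t 18.5 pos [513.8 115.   75.2] heading -21.74 F [-4.7  -2.82 20.45] open 16.5 grip 62.1
 rot in tool [-0.001   0.0001 -0.0025]  shift after rot [ -1.12   2.   -14.77]
18.5 (358.8, 6)
```

Seated at TCP z = 75.2, exactly the predicted collar height, with 20 N on the gate. I ease off and release.

apply_moves(gripper=[0.1,0.1,0.3,0.5,0.5], translation=[[0,0,-1],[0,0,-0.3],[0,0,0],[0,0,0],[0,0,0]], delta_rot=[[0,0,0],[0,0,0],[0,0,0],[0,0,0],[0,0,0]])

```text
clock: 19.05
ee_pos: [514.0, 115.5, 75.2]
ee_rot: [-0.0, 0.982, -0.188, -0.0]
force: [-0.4, 0.3, 0.6]
opening: 42.6
gripper_force: 0.0
```

apply_moves(gripper=[0.5,0.5,0.5,0.5,0.5], translation=[[0,0,-20],[0,0,-40],[0,0,-50],[0,0,-30],[0,0,0]], delta_rot=[[0,0,0],[0,0,0],[0,0,0],[0,0,0],[0,0,0]])

```text
clock: 19.55
ee_pos: [515.8, 115.6, 219.1]
ee_rot: [-0.002, 0.982, -0.188, 0.003]
force: [0.8, 0.7, -1.4]
opening: 42.4
gripper_force: 0.0
```

apply_moves(gripper=[0.5,0.5,0.5,0.5,0.5], translation=[[0,45,0],[0,45,0],[0,45,0],[0,45,0],[0,0,0]], delta_rot=[[0,0,0],[0,0,0],[0,0,0],[0,0,0],[0,0,0]])

```text
clock: 20.05
ee_pos: [444.2, -56.9, 214.8]
ee_rot: [0.001, 0.981, -0.192, -0.001]
force: [0.3, 1.0, 0.5]
opening: 43.0
gripper_force: 0.0
```

```bash
python3 w.py 4; python3 - <<'E'
from h import *
t,s=camera("top"),camera("side")
a=t["image"][130:250,150:310]; b=s["image"][135:255,180:340]
cv2.imwrite("pics/end.png",cv2.resize(np.hstack([a,b])[:,:,::-1],(800,300),interpolation=cv2.INTER_CUBIC))
E
```

```text
t 20.05 pos [444.2 -56.9 214.8] heading -22.15 F [0.29 0.99 0.53] open 43.0 grip 0.0
 rot in tool [ 0.0017  0.0018 -0.0095]  shift after rot [   0.27 -183.54  124.82]
20.05 (358.2, 5)
20.1 (356.7, 6)
20.15 (356.7, 6)
20.2 (356.7, 6)
```

View pics/end.png

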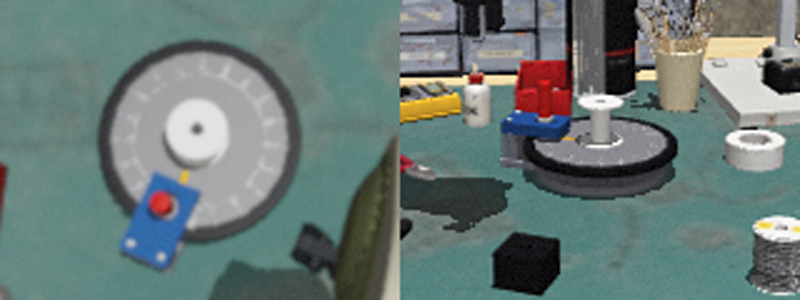

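The red handle stands upright in the gate with the collar on it (top view (160,203), side view (545,98)). The yellow stripe is at the slot and still, the robot is clear, and the bottle, spool and tape look undisturbed. Handing in.

```bash
python3 -c "
from rig import close_job; print(close_job())"
```

```text
the job is handed in; nothing more can be done
None
```

The wheel is locked: I braked it with the pin to about 0.36 rad/s, the pin dropped into the hole and was pushed home with its collar on the gate, then released, with the robot clear and the job handed in at about 20 s.

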